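# Check that the clamps on a glued picture frame are tight

## Task

The picture frame has just been glued and two one-hand bar clamps hold it: check that both are still tight, first the left one, then the right one. With the backs or tips of your fingers press the clamp's trigger in towards its handle until it comes up firm, short of the handle, keep it pressed firmly for a good second without straining it, then let it come right out again. Only push the triggers from the front: grip nothing, keep off the handles and the picture, and leave everything else on the bench where it is.

Things in the scene. Friction and masses are not known exactly. Their poses are not given: they have to be found in the camera images.
- frame: The picture: plaster street relief with a teal door in a brown wooden frame 170 x 320 x 26 mm, face up on a plywood board 300 x 460 x 18 mm screwed to the bench (does not move). Origin on the bench top under the middle of the frame; x across the 170 mm side, roughly away from the robot, y along the 320 mm side, to the left. Frame top 50 mm above the bench.
- clamp_a: One of two like one-hand bar clamps across the frame, left or right, does not move. Origin on the bench under mid-jaws; x along its bar to its handle end = the way its trigger is pressed (one clamp's handle is on the far side, the other's on the near side). Bar 7 mm wide, x -105 to 185 mm, top 94 mm above the bench; black head 28 mm wide, x 96 to 162, top 104; trigger pin at x 112, height 98.
- handle_a: The black upright pistol handle of clamp_a; same origin and axes as clamp_a. 31 mm thick, 26 mm wide, from the head up to about 198 mm above the bench, leaning back 0.15 rad; its front face is at x = about 140 mm at the head and 148 mm at the height of the trigger's tip.
- trigger_a (a joint): Angle (rad) of clamp_a's trigger about its pin: 0 = right out, where its spring returns it; grows as the tip is pressed to the clamp's +x, towards the handle. The spring takes 0.5 to 2.5 N at the tip, then there is a firm, slightly elastic stop somewhere between 0.25 and 0.40 rad (16 to 27 mm of travel at the tip). It would touch the handle at about 0.6 rad.
- press_a (a point): Where to press clamp_a's trigger: on its front face near the tip, 160 mm above the bench when out. The trigger is a grey lever 20 mm wide, 11 mm thick, upright in front of the handle, tip 173 mm above the bench. Axes turn with it: x into the face (to the handle), y across, z up along it; pin 19 mm to +x and 62 mm below. At least 100 mm before the face, above the bar, is free.
- clamp_b: One of two like one-hand bar clamps across the frame, left or right, does not move. Origin on the bench under mid-jaws; x along its bar to its handle end = the way its trigger is pressed (one clamp's handle is on the far side, the other's on the near side). Bar 7 mm wide, x -105 to 185 mm, top 94 mm above the bench; black head 28 mm wide, x 96 to 162, top 104; trigger pin at x 112, height 98.
- handle_b: The black upright pistol handle of clamp_b; same origin and axes as clamp_b. 31 mm thick, 26 mm wide, from the head up to about 198 mm above the bench, leaning back 0.15 rad; its front face is at x = about 140 mm at the head and 148 mm at the height of the trigger's tip.
- trigger_b (a joint): Angle (rad) of clamp_b's trigger about its pin: 0 = right out, where its spring returns it; grows as the tip is pressed to the clamp's +x, towards the handle. The spring takes 0.5 to 2.5 N at the tip, then there is a firm, slightly elastic stop somewhere between 0.25 and 0.40 rad (16 to 27 mm of travel at the tip). It would touch the handle at about 0.6 rad.
- press_b (a point): Where to press clamp_b's trigger: on its front face near the tip, 160 mm above the bench when out. The trigger is a grey lever 20 mm wide, 11 mm thick, upright in front of the handle, tip 173 mm above the bench. Axes turn with it: x into the face (to the handle), y across, z up along it; pin 19 mm to +x and 62 mm below. At least 100 mm before the face, above the bar, is free.
- glue: Bystander, to be left alone: white glue bottle, 52 mm across, 140 mm high, on the board's right end; origin under its middle.
- cork_block: Bystander, to be left alone: cork sanding block 70 x 45 x 32 mm on the board's left end; origin under its middle.
- offcut: Bystander, to be left alone: offcut of brown moulding 24 x 55 x 26 mm on the board's far strip between the clamps; origin under its middle.
- mallet: Bystander, to be left alone: wooden carver's mallet lying, head 76 mm across and 100 mm long, 293 mm in all, on the bench to the left; origin on the bench under it.
- chisel: Bystander, to be left alone: chisel lying, 240 mm long, on the bench at the near right; origin on the bench under it.
- brush: Bystander, to be left alone: flat paint brush lying, 200 mm long, on the bench to the right; origin on the bench under it.
- tin: Bystander, to be left alone: bare metal tin 74 mm across, 90 mm high, on the bench to the right; origin under its middle.
- tape: Bystander, to be left alone: roll of paper tape lying flat, 90 mm across, 25 mm high, on the bench at the near left; origin under its middle.

How it is judged:
On the way, in this order (a step that is already met when the one before it is completed fails the run):
1. the left clamp's trigger is pressed in to its stop and kept firm there (over 4 N) for 0.6 s (((y of clamp_a in the frame of frame above 0 m and value of joint trigger_a above 0.27 rad and contact force between the fingers and clamp_a above 4 N) or (y of clamp_b in the frame of frame above 0 m and value of joint trigger_b above 0.33 rad and contact force between the fingers and clamp_b above 4 N))), for 0.6 s.
2. the left clamp's trigger is let right out (under 0.05 rad) (((y of clamp_a in the frame of frame above 0 m and value of joint trigger_a below 0.05 rad) or (y of clamp_b in the frame of frame above 0 m and value of joint trigger_b below 0.05 rad))), for 0.1 s.
3. the right clamp's trigger is pressed in to its stop and kept firm there (over 4 N) for 0.6 s (((y of clamp_a in the frame of frame below 0 m and value of joint trigger_a above 0.27 rad and contact force between the fingers and clamp_a above 4 N) or (y of clamp_b in the frame of frame below 0 m and value of joint trigger_b above 0.33 rad and contact force between the fingers and clamp_b above 4 N))), for 0.6 s.
At the end, for the whole second after the job is handed in: Both triggers are right out again (under 0.05 rad) and every bystander lies within 25 mm of where it was (value of joint each of trigger_a, trigger_b below 0.05 rad and distance of each of glue, cork_block, offcut, mallet, chisel, brush, tin, tape from where it was at the start of the episode below 0.025 m); the robot touches nothing.
It fails at once if a clamp's handle is pushed or squeezed by the fingers (over 4 N) (contact force between the fingers and handle_a above 4 N or contact force between the fingers and handle_b above 4 N).
It fails at once if a trigger is taken between the fingers ((x of the grasp point in the frame of press_a between 0.002 and 0.07 m and z of the grasp point in the frame of press_a below 0.012 m and y of the grasp point in the frame of press_a between -0.02 and 0.02 m) or (x of the grasp point in the frame of press_b between 0.002 and 0.07 m and z of the grasp point in the frame of press_b below 0.012 m and y of the grasp point in the frame of press_b between -0.02 and 0.02 m)).
It fails at once if a clamp is strained: over 45 N from the robot (contact force between the fingers and clamp_a above 45 N or contact force between the fingers and clamp_b above 45 N).
It fails at once if the robot leans on the picture or its board (over 10 N) (contact force between any of the fingers, the arm and frame above 10 N).
It fails at once if a bystander is moved by more than 25 mm, lifted or tipped over (distance of any of glue, cork_block, offcut, mallet, chisel, brush, tin, tape from where it was at the start of the episode above 0.025 m or angle between any of glue, tin, tape, cork_block's own z axis and vertical above 0.5 rad).
It also fails if it takes over 51 s, if anything falls off the work surface, if the arm or the gripper's body presses on something with over 40 N, if the wrist force passes 120 N, or if a joint passes its speed limit or range.

## Robot

A 6-joint arm with a two-finger parallel gripper is mounted at the origin on the work surface. World frame = base frame: x ahead of the robot, y to its left, z up, the work surface at z = 0. Lengths are in m, angles in rad, forces in N, time in s.
With the tool pointing down it reaches from about 0.35 to 0.875 m from the base axis. Payload 15.5 kg.
Tool frame: the origin (TCP) lies at the very end of the fingers, on their centre line; the grasp point (between the pads) lies 19 mm behind it; z points along the fingers, y is the line along which they close (so a half turn about z gives the same grasp; the last joint's range is limited). The gripper opens to 85 mm and grips with 20 to 120 N. Pads are 22 mm wide; open, the fingers measure 114 mm over their backs; the gripper's body (76 mm by 85 mm) begins 54 mm behind the grasp point. The pads swing forward as they close: fully open they stand 13 mm farther back than shut.
Start: joints at [1.188, 0.494, 1.345, -0, 1.302, -0.096], TCP at [0.177, 0.599, 0.231] pointing down, gripper open.
Joint ranges: [-2.91, 2.91], [-0.82, 2.16], [0.22, 2.67], [-1.22, 4.37], [0.12, 2.79], [-3.08, 3.08]. Speed limits (rad/s): [1.89, 1.89, 2.57, 3.01, 3.01, 3.01].

## Interface

Orientations are given as a 3x3 rotation matrix whose columns are the frame's x, y, z axes.
In Python, from plant import robot gives the robot as it stands.
- The arm moves only by the tool servo_tool, never from a script. Its argument "increments" is a list of rows, each a list of 6 numbers: the shift along the world's x, y, z in mm, then the turn, a rotation vector about the world's x, y, z in degrees. In form: [[dx, dy, dz, ax, ay, az], ...]. A call has 1 to 20 rows; each row shifts and turns the commanded pose from where the row before left it; what a row does not reach is not made up. A row lasts 1/12 s, in which the tool goes at most 41.7 mm and 7.16 degrees, less where a joint would pass 70% of its speed; a pose out of reach is approached as far as the arm can. A call is refused whole if a number of a shift passes 41.7 or a number of a turn 7.16, either way. A call with a gripper value outside its range is refused whole. "hand" is the opening, from 0 (shut) to 1 (fully open), set as the call begins (left out, the last holds). The fingers move at their own pace and stop on an object; "force" is the grip in N (left out, the last holds). Time passes only in rows, so rows that do not move let the fingers close. It gives the time, the measured TCP pose, the force, the opening and the grip force at its end, in the units of the state.
- robot.observe(): the state, without advancing time (a new reading comes with each control period).
- robot.read_camera(name): name is "side" or "top" or "wrist"; returns a dict with "image" (400x640x3 uint8, red, green, blue), "z_map" (400x640 float32, m along the optical axis (not along the pixel's ray), 0 where there is no reading), "mtx" (3x3 intrinsics, pixels), "T" (4x4, takes a point from camera to world coordinates). Camera axes: x right, y down, z forward; pixel columns grow to the right and rows downward; lengths in m; the calibration is good to about 2 mm. A picture is of the moment at which its call begins.
- robot.sign_off(): hands the job in; it is judged then, once.
Trained networks look in the newest picture that a camera, given by its name, has taken for a name from the list of things; names that differ only in an ending like _2 or _b are one class to them, and where a whole thing is asked for, a point or a joint stands for the part that bears it (a point fixed in the world has none). Each returns a list of dicts, best first, with "score" (0 to 1); they miss things now and then, are a little off and sometimes report something else, mostly with a low value. They report only what shows in the picture. A call takes as long as a camera call.
- robot.find_in(camera, query): "centre" ([x, y, z] in m, in world coordinates, good to about 4 mm: the middle of the surface that is visible of it).
- robot.outline_of(camera, query): "region" (400x640 bool, what is visible of it).
The state is a dict: "t": time; "q": joint angles; "dq": joint speeds; "effort": joint torques, N m; "tcp_pos": TCP position; "eef_rot": TCP orientation; "wrist_force": force on the tool from outside, world axes, zero at the start; "wrist_torque": the same for the moment, N m; "gripper_width": finger opening in m; "gripper_force": force on a finger pad.
Only numpy, scipy, OpenCV 4.12 (cv2) and the standard library are available. Lean on these libraries where they do the work, as an engineer would, in place of code of your own. Each camera call takes 0.05 s, during which the arm holds its last target. There are 200 camera calls.

## Working session

There is one attempt and no reset: what is moved stays moved. The work goes in short steps, Python scripts to look and compute and a tool call to move; the robot and the scene stay as the last step left them, time stands still between calls to the robot, and variables do not carry over. Pictures are saved under pics/ and viewed, at most 10 in all, crops included, and the job is handed in when it is done.

Besides the shell and the picture viewer there is one more tool, called after "Emit:" in YAML: its name, and indented under it one key for each argument. servo_tool: Moves the arm, as the interface text tells. Its arguments: {"type":"object","properties":{"increments":{"type":"array"},"hand":{"type":"number"},"force":{"type":"number"}},"required":["increments"]}

```bash
mkdir -p pics
cat > h.py <<'E'
import numpy as np, cv2
from plant import robot
def save(c,n):
    cv2.imwrite('pics/'+n,c['image'][:,:,::-1])
def pts(c,mask):
    v,u=np.nonzero(mask&(c['z_map']>0)); z=c['z_map'][v,u]
    K=c['mtx']; p=np.stack([(u-K[0,2])/K[0,0]*z,(v-K[1,2])/K[1,1]*z,z],1)
    return p@c['T'][:3,:3].T+c['T'][:3,3]
E
python3 - <<'E'
from h import *
ims=[]
for n in ['side','top']:
    c=robot.read_camera(n); ims.append(c['image']); print(n,c['T'].round(3).tolist())
    for q in ['frame','clamp_a','trigger_a','handle_a','press_a','glue','tin','offcut','mallet']:
        print(q,[(np.round(d['centre'],3).tolist(),round(d['score'],2)) for d in robot.find_in(n,q)][:4])
    save(c,n+'0.png')
E
```

```text
side [[0.879, -0.365, 0.308, 0.069], [-0.477, -0.671, 0.568, -0.804], [-0.001, -0.646, -0.763, 1.21], [0.0, 0.0, 0.0, 1.0]]
frame [([0.524, 0.0, 0.022], 0.76), ([0.366, 0.128, 0.167], 0.68), ([0.616, -0.475, 0.088], 0.37)]
clamp_a [([0.42, 0.142, 0.092], 0.69)]
trigger_a [([0.419, 0.138, 0.148], 0.69)]
handle_a [([0.366, 0.129, 0.168], 0.75), ([0.698, -0.005, 0.164], 0.63)]
press_a [([0.323, 0.358, 0.019], 0.62), ([0.421, 0.138, 0.151], 0.59), ([0.646, -0.004, 0.144], 0.51)]
glue [([0.48, -0.148, 0.105], 0.7)]
tin [([0.614, -0.476, 0.091], 0.66)]
offcut [([0.65, 0.084, 0.045], 0.62)]
mallet [([0.504, 0.505, 0.04], 0.91)]
top [[-0.025, -0.995, 0.1, 0.36], [-1.0, 0.026, 0.001, 0.003], [-0.004, -0.1, -0.995, 1.73], [0.0, 0.0, 0.0, 1.0]]
frame [([0.537, 0.066, 0.012], 0.92)]
clamp_a [([0.426, 0.151, 0.107], 0.71), ([0.644, -0.004, 0.104], 0.58)]
trigger_a [([0.297, -0.365, 0.019], 0.63), ([0.425, 0.145, 0.158], 0.41), ([0.699, 0.007, 0.194], 0.35)]
handle_a [([0.7, 0.009, 0.195], 0.71), ([0.37, 0.137, 0.194], 0.46)]
press_a [([0.42, 0.145, 0.155], 0.64)]
glue [([0.49, -0.125, 0.117], 0.8), ([0.422, 0.144, 0.157], 0.15)]
tin [([0.624, -0.462, 0.093], 0.63)]
offcut [([0.655, 0.088, 0.043], 0.57)]
mallet [([0.503, 0.513, 0.055], 0.86), ([0.53, 0.062, 0.015], 0.69), ([0.696, 0.007, 0.196], 0.41)]
```

View pics/side0.png

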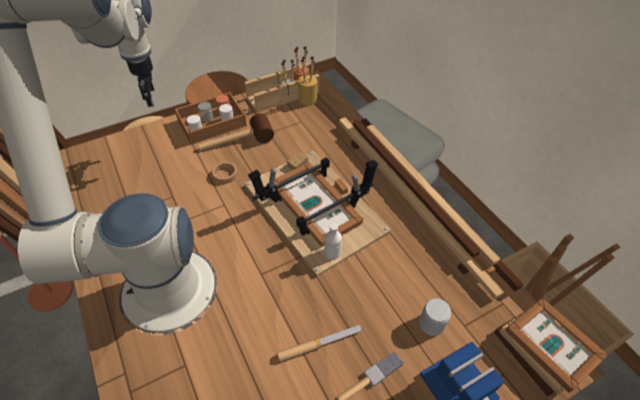

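View pics/top0.png

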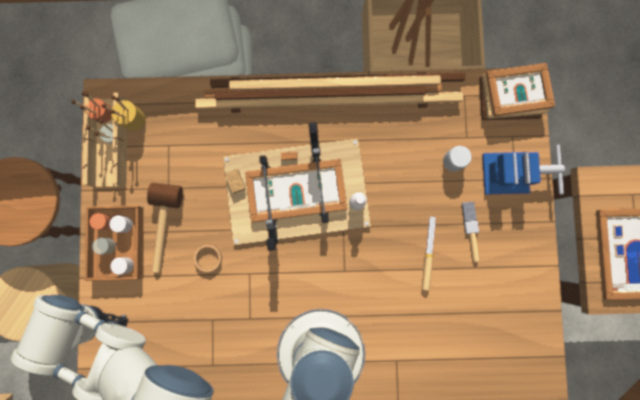

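The side view shows the left clamp's handle near at (257,185) and the right clamp's handle far at (369,178). The top view shows their triggers at about (271,222) and (315,155), the glue at (358,200) and the offcut at (289,157). Next I fit the clamp axes from depth.

Run:
```python
from h import *
P=[]
for n in ['top','side']:
    c=robot.read_camera(n); p=pts(c,np.ones((400,640),bool)); P.append(p)
    for nm,y0,y1,x0,x1 in [('L',.09,.21,.3,.75),('R',-.09,.06,.35,.8)]:
        m=(p[:,0]>x0)&(p[:,0]<x1)&(p[:,1]>y0)&(p[:,1]<y1)&(p[:,2]>.078)&(p[:,2]<.22)
        q=p[m]; b=q
        vx,vy,cx,cy=cv2.fitLine(b[:,:2].astype(np.float32),cv2.DIST_HUBER,0,.003,.001).ravel()
        print(n,nm,len(b),'dir',vx,vy,'pt',cx,cy,'ang',np.degrees(np.arctan2(vy,vx)),'x',b[:,0].min(),b[:,0].max())
        for lo,hi in [(.08,.099),(.099,.115),(.115,.14),(.14,.18),(.185,.21)]:
            s=b[(b[:,2]>lo)&(b[:,2]<hi)]
            if len(s):print(lo,len(s),s.min(0).round(3),s.max(0).round(3),np.median(s,0).round(3))
    for d in robot.outline_of(n,'trigger_a')[:3]:
        s=pts(c,d['region']); print('trig',d['score'],len(s),np.percentile(s,[5,50,95],axis=0).round(3).tolist())
print(robot.observe()['eef_rot'].round(3) if hasattr(robot.observe()['eef_rot'],'round') else robot.observe()['eef_rot'])
```

```text
top L 510 dir 0.99349207 0.11390135 pt 0.46171156 0.15128884 ang 6.5402603 x 0.3433103077784976 0.6465273372892917
0.08 170 [0.373 0.13  0.08 ] [0.647 0.183 0.099] [0.532 0.16  0.093]
0.099 145 [0.376 0.13  0.099] [0.646 0.183 0.115] [0.414 0.155 0.104]
0.115 26 [0.364 0.128 0.115] [0.422 0.156 0.14 ] [0.4   0.142 0.128]
0.14 57 [0.358 0.128 0.141] [0.434 0.158 0.179] [0.422 0.146 0.166]
0.185 109 [0.343 0.129 0.186] [0.379 0.156 0.204] [0.361 0.142 0.195]
top R 506 dir 0.9941013 0.10845565 pt 0.6156265 -0.0029008999 ang 6.226298 x 0.4259880033260215 0.7285926490002531
0.08 158 [ 0.426 -0.033  0.08 ] [0.701 0.013 0.099] [ 0.548 -0.011  0.094]
0.099 151 [ 0.426 -0.033  0.099] [0.695 0.018 0.114] [ 0.652 -0.005  0.103]
0.115 27 [ 0.441 -0.02   0.115] [0.695 0.018 0.138] [0.686 0.005 0.129]
0.14 66 [ 0.637 -0.01   0.142] [0.707 0.02  0.178] [0.689 0.003 0.167]
0.185 99 [ 0.692 -0.008  0.187] [0.729 0.02  0.201] [0.71  0.007 0.194]
trig 0.49 53 [[0.411, 0.139, 0.115], [0.422, 0.148, 0.154], [0.434, 0.156, 0.174]]
side L 815 dir 0.9898937 0.14181146 pt 0.40102184 0.13758196 ang 8.15268 x 
[... 414 characters left out ...]
822131 pt 0.5418173 -0.0154166585 ang 5.0612884 x 0.4215504662873842 0.7272053125654487
0.08 337 [ 0.422 -0.039  0.08 ] [0.725 0.011 0.099] [ 0.556 -0.013  0.09 ]
0.099 142 [ 0.422 -0.037  0.099] [0.708 0.015 0.115] [ 0.65  -0.008  0.103]
0.115 83 [ 0.642 -0.014  0.115] [0.714 0.015 0.14 ] [ 0.686 -0.006  0.127]
0.14 149 [ 0.634 -0.013  0.14 ] [0.721 0.016 0.179] [ 0.69  -0.005  0.161]
0.185 75 [ 0.689 -0.01   0.185] [0.727 0.019 0.198] [0.706 0.003 0.193]
trig 0.52 120 [[0.409, 0.136, 0.018], [0.419, 0.144, 0.137], [0.461, 0.27, 0.171]]
trig 0.4 62 [[0.636, -0.012, 0.113], [0.644, -0.007, 0.143], [0.653, 0.004, 0.171]]
[[-0.959  0.283  0.   ]
 [ 0.283  0.959  0.   ]
 [-0.     0.    -1.   ]]
```

Emit:
servo_tool:
  increments:
    - [0, 0, 30, 0, 0, 0]
    - [0, 0, 30, 0, 0, 0]
    - [17.6, -24.7, 10, 0, 0, 1.27]
    - [17.6, -24.7, 0, 0, 0, 1.27]
    - [17.6, -24.7, 0, 0, 0, 1.27]
    - [17.6, -24.7, 0, 0, 0, 1.27]
    - [17.6, -24.7, 0, 0, 0, 1.27]
    - [17.6, -24.7, 0, 0, 0, 1.27]
    - [17.6, -24.7, 0, 0, 0, 1.27]
    - [17.6, -24.7, 0, 0, 0, 1.27]
    - [17.6, -24.7, 0, 0, 0, 1.27]
    - [17.6, -24.7, 0, 0, 0, 1.27]
    - [17.6, -24.7, 0, 0, 0, 1.27]
    - [17.6, -24.7, 0, 0, 0, 1.27]
    - [17.6, -24.7, 0, 0, 0, 1.27]
    - [17.6, -24.7, 0, 0, 0, 1.27]
    - [17.6, -24.7, 0, 0, 0, 1.27]
    - [17.6, -24.7, 0, 0, 0, 1.27]
    - [17.6, -24.7, 0, 0, 0, 1.27]
    - [17.6, -24.7, 0, 0, 0, 1.27]
  hand: 0

```text
t: 2.87
tcp_pos: [0.4943, 0.1535, 0.3014]
eef_rot: [[-0.994, -0.113, 0.0], [-0.113, 0.994, 0.0], [-0.0, 0.0, -1.0]]
wrist_force: [0.2, 0.6, 0.8]
gripper_width: 0.0001
gripper_force: 0.0
```

Emit:
servo_tool:
  increments:
    - [0, 0, -30, 0, 0, 0]
    - [0, 0, -35, 0, 0, 0]
    - [0, 0, -35, 0, 0, 0]
    - [0, 0, -25, 0, 0, 0]
    - [0, 1, -15, 0, 0, 0]
    - [0, 0, -10, 0, 0, 0]
    - [0, 0, 0, 0, 0, 0]

```text
t: 3.45
tcp_pos: [0.4928, 0.1557, 0.1497]
eef_rot: [[-0.994, -0.112, -0.003], [-0.112, 0.994, -0.001], [0.003, -0.0, -1.0]]
wrist_force: [-0.4, -0.1, 0.1]
gripper_width: -0.0003
gripper_force: 0.0
```

Run:
```python
from h import *
c=robot.read_camera('wrist'); s=robot.read_camera('side')
crop=cv2.resize(s['image'][120:280,200:440],(480,320),interpolation=cv2.INTER_CUBIC)
w=cv2.resize(c['image'],(512,320))
cv2.imwrite('pics/c1.png',np.vstack([np.hstack([crop[:, :288+0],w])])[:,:,::-1])
p=pts(c,np.ones((400,640),bool))
R=np.array([[.9935,.114],[-.114,.9935]])
for lo,hi in [(.15,.165),(.165,.18)]:
    m=(abs(p[:,1]-.148)<.04)&(p[:,0]>.38)&(p[:,0]<.46)&(p[:,2]>lo)&(p[:,2]<hi)
    print(m.sum(), p[m].min(0) if m.any() else 0, p[m].max(0) if m.any() else 0)
```

```text
975 [0.38000901 0.13175278 0.15003046] [0.42399309 0.15686335 0.16495474]
1448 [0.42252262 0.13814473 0.16508207] [0.43684377 0.15847037 0.17370019]
```

View pics/c1.png

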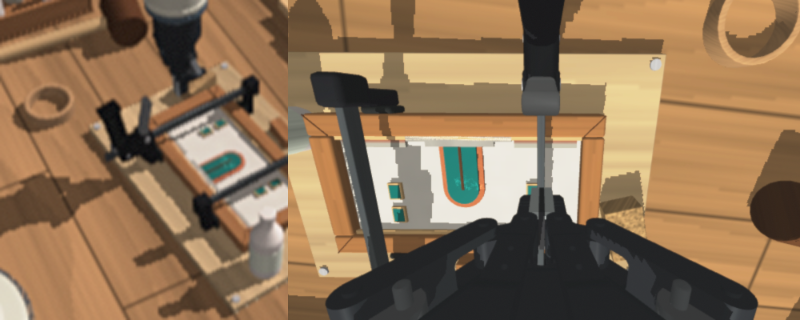

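The wrist view shows the closed fingers at (545,215) in line with the trigger at (540,95). I'm approaching along the clamp axis.

Emit:
servo_tool:
  increments:
    - [-10, -1.1, 0, 0, 0, 0]
    - [-10, -1.1, 0, 0, 0, 0]
    - [-10, -1.1, 0, 0, 0, 0]
    - [-6, -0.7, 0, 0, 0, 0]
    - [-4, -0.5, 0, 0, 0, 0]
    - [-3, -0.4, 0, 0, 0, 0]
    - [-3, -0.4, 0, 0, 0, 0]
    - [-3, -0.4, 0, 0, 0, 0]
    - [-3, -0.4, 0, 0, 0, 0]
    - [0, 0, 0, 0, 0, 0]

```text
t: 4.38
tcp_pos: [0.4412, 0.1497, 0.1513]
eef_rot: [[-0.994, -0.112, -0.0], [-0.112, 0.994, -0.0], [0.0, 0.0, -1.0]]
wrist_force: [-0.1, -0.7, -0.3]
gripper_width: 0.0001
gripper_force: 0.4
```

Emit:
servo_tool:
  increments:
    - [-2, -0.2, 0, 0, 0, 0]
    - [-2, -0.2, 0, 0, 0, 0]
    - [-2, -0.3, 0, 0, 0, 0]
    - [-2, -0.2, 0, 0, 0, 0]
    - [-2, -0.2, 0, 0, 0, 0]
    - [0, 0, 0, 0, 0, 0]

```text
t: 4.88
tcp_pos: [0.4311, 0.1486, 0.1513]
eef_rot: [[-0.994, -0.112, -0.0], [-0.112, 0.994, -0.0], [0.0, -0.0, -1.0]]
wrist_force: [1.9, -0.1, 1.2]
gripper_width: -0.0001
gripper_force: 0.6
```

Emit:
servo_tool:
  increments:
    - [-2, -0.2, 0, 0, 0, 0]
    - [-2, -0.2, 0, 0, 0, 0]
    - [-2, -0.3, 0, 0, 0, 0]
    - [0, 0, 0, 0, 0, 0]

```text
t: 5.22
tcp_pos: [0.4251, 0.1479, 0.1513]
eef_rot: [[-0.994, -0.112, -0.0], [-0.112, 0.994, -0.0], [0.0, -0.0, -1.0]]
wrist_force: [1.1, 0.0, 1.1]
gripper_width: 0.0
gripper_force: 0.7
```

Emit:
servo_tool:
  increments:
    - [-1, -0.1, 0, 0, 0, 0]
    - [-1, -0.1, 0, 0, 0, 0]
    - [0, 0, 0, 0, 0, 0]

```text
t: 5.47
tcp_pos: [0.4234, 0.1478, 0.1512]
eef_rot: [[-0.994, -0.112, -0.0], [-0.112, 0.994, -0.0], [0.0, 0.0, -1.0]]
wrist_force: [0.3, 0.8, -0.4]
gripper_width: -0.0002
gripper_force: 0.9
```

Emit:
servo_tool:
  increments:
    - [-1, -0.1, 0, 0, 0, 0]
    - [-1, -0.1, 0, 0, 0, 0]
    - [0, 0, 0, 0, 0, 0]

```text
t: 5.72
tcp_pos: [0.4218, 0.1476, 0.1513]
eef_rot: [[-0.994, -0.112, 0.001], [-0.112, 0.994, 0.0], [-0.001, -0.0, -1.0]]
wrist_force: [4.0, 0.7, -1.6]
gripper_width: 0.0004
gripper_force: 1.4
```

Run:
```python
from h import *
c=robot.read_camera('wrist'); s=robot.read_camera('side')
crop=cv2.resize(s['image'][160:240,230:330],(400,320),interpolation=cv2.INTER_CUBIC)
w=c['image'][0:320,120:520]
cv2.imwrite('pics/c2.png',np.hstack([crop,w])[:,:,::-1])
p=pts(c,np.ones((400,640),bool))
for lo,hi in [(.155,.16),(.16,.165),(.165,.169),(.169,.175)]:
    m=(abs(p[:,1]-.147)<.008)&(p[:,0]>.388)&(p[:,0]<.46)&(p[:,2]>lo)&(p[:,2]<hi)
    print(m.sum(), p[m].min(0) if m.any() else 0, p[m].max(0) if m.any() else 0)
print(robot.observe()['wrist_force'])
```

```text
64 [0.39923217 0.13907553 0.1551341 ] [0.41700784 0.15484753 0.15996121]
39 [0.39784806 0.13901539 0.16023882] [0.41676548 0.15478283 0.16481848]
214 [0.39745278 0.13908314 0.16501786] [0.41688885 0.15493464 0.16899874]
970 [0.39821446 0.13901508 0.16900476] [0.41702623 0.15499791 0.17498046]
[ 3.98794531  0.231592   -1.7346951 ]
```

View pics/c2.png

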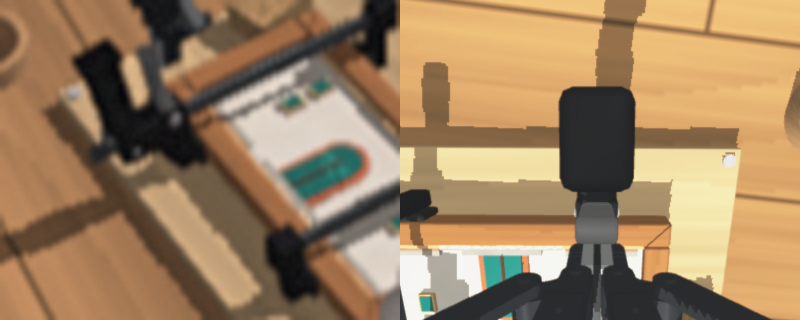

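The fingers at (600,270) rest on the trigger at (598,222). Its tip has moved about 20 mm and the force is now rising, so I press on gently.

Emit:
servo_tool:
  increments:
    - [-1, -0.1, 0, 0, 0, 0]
    - [-1, -0.1, 0, 0, 0, 0]
    - [0, 0, 0, 0, 0, 0]

```text
t: 6.07
tcp_pos: [0.4215, 0.1476, 0.1517]
eef_rot: [[-0.994, -0.112, 0.004], [-0.112, 0.994, 0.001], [-0.004, 0.0, -1.0]]
wrist_force: [12.0, 1.3, -6.7]
gripper_width: -0.0005
gripper_force: 5.7
```

Emit:
servo_tool:
  increments:
    - [-1, -0.1, 0, 0, 0, 0]
    - [0, 0, 0, 0, 0, 0]
    - [0, 0, 0, 0, 0, 0]
    - [0, 0, 0, 0, 0, 0]
    - [0, 0, 0, 0, 0, 0]
    - [0, 0, 0, 0, 0, 0]
    - [0, 0, 0, 0, 0, 0]
    - [0, 0, 0, 0, 0, 0]
    - [0, 0, 0, 0, 0, 0]
    - [0, 0, 0, 0, 0, 0]
    - [0, 0, 0, 0, 0, 0]
    - [0, 0, 0, 0, 0, 0]
    - [0, 0, 0, 0, 0, 0]
    - [0, 0, 0, 0, 0, 0]
    - [0, 0, 0, 0, 0, 0]
    - [0, 0, 0, 0, 0, 0]

```text
t: 7.4
tcp_pos: [0.4214, 0.1476, 0.1518]
eef_rot: [[-0.994, -0.112, 0.005], [-0.112, 0.994, 0.001], [-0.005, 0.0, -1.0]]
wrist_force: [16.8, 1.0, -9.2]
gripper_width: -0.0
gripper_force: 7.7
```

Emit:
servo_tool:
  increments:
    - [4, 0.5, 0, 0, 0, 0]
    - [8, 0.9, 0, 0, 0, 0]
    - [12, 1.4, 0, 0, 0, 0]
    - [16, 1.8, 0, 0, 0, 0]
    - [16, 1.8, 0, 0, 0, 0]
    - [16, 1.8, 0, 0, 0, 0]
    - [0, 0, 0, 0, 0, 0]
    - [0, 0, 0, 0, 0, 0]

```text
t: 8.07
tcp_pos: [0.4907, 0.1554, 0.1509]
eef_rot: [[-0.994, -0.112, -0.001], [-0.112, 0.994, -0.0], [0.001, -0.0, -1.0]]
wrist_force: [0.4, -0.4, 0.2]
gripper_width: -0.0002
gripper_force: 0.0
```

Run:
```python
from h import *
c=robot.read_camera('wrist')
p=pts(c,np.ones((400,640),bool))
m=(abs(p[:,1]-.148)<.015)&(p[:,0]>.39)&(p[:,0]<.46)&(p[:,2]>.165)&(p[:,2]<.18)
print(p[m].min(0),p[m].max(0))
```

```text
[0.42251884 0.13802758 0.1651435 ] [0.4368949  0.15848425 0.17445677]
```

Run:
```python
from h import *
c=robot.read_camera('wrist'); print(c['T'].round(3)); o=robot.observe(); print(o['tcp_pos'],o['q'])
```

```text
[[-0.112  0.959  0.262  0.424]
 [ 0.994  0.108  0.03   0.148]
 [ 0.001  0.264 -0.965  0.293]
 [ 0.     0.     0.     1.   ]]
[0.48967413 0.1553403  0.15097055] [ 1.90889889e-01  4.41048294e-01  1.71263159e+00  4.09497697e-05
  9.89538711e-01 -1.49214012e+00]
```

Emit:
servo_tool:
  increments:
    - [0, 0, 30, 0, 0, 0]
    - [0, 0, 35, 0, 0, 0]
    - [0, 0, 35, 0, 0, 0]
    - [0, 0, 30, 0, 0, 0]
    - [0, 0, 0, 0, 0, 0]

```text
t: 8.58
tcp_pos: [0.492, 0.1559, 0.2869]
eef_rot: [[-0.994, -0.112, 0.007], [-0.112, 0.994, 0.001], [-0.008, 0.001, -1.0]]
wrist_force: [0.6, -1.0, 0.7]
gripper_width: -0.0003
gripper_force: 0.0
```

Emit:
servo_tool:
  increments:
    - [10.2, -20.8, 0, 0, 0, 0]
    - [10.2, -20.8, 0, 0, 0, 0]
    - [10.2, -20.8, 0, 0, 0, 0]
    - [10.2, -20.8, 0, 0, 0, 0]
    - [10.2, -20.8, 0, 0, 0, 0]
    - [10.2, -20.8, 0, 0, 0, 0]
    - [10.2, -20.8, 0, 0, 0, 0]
    - [10.2, -20.8, 0, 0, 0, 0]
    - [0, 0, 0, 0, 0, 0]
    - [0, 0, 0, 0, 0, 0]

```text
t: 9.42
tcp_pos: [0.5716, -0.0116, 0.2808]
eef_rot: [[-0.994, -0.11, -0.001], [-0.11, 0.994, 0.0], [0.001, 0.0, -1.0]]
wrist_force: [-0.2, -0.2, 0.1]
gripper_width: 0.0
gripper_force: 0.0
```

Run:
```python
from h import *
c=robot.read_camera('wrist'); save(c,'w3.png')
p=pts(c,np.ones((400,640),bool))
for lo,hi in [(.14,.165),(.165,.178),(.185,.205)]:
    m=(abs(p[:,1])<.03)&(p[:,0]>.62)&(p[:,0]<.74)&(p[:,2]>lo)&(p[:,2]<hi)
    print(m.sum(), p[m].min(0) if m.any() else 0, p[m].max(0) if m.any() else 0)
```

```text
0 0 0
63 [ 0.69262287 -0.00213078  0.16771166] [0.69643893 0.00692568 0.17780037]
65 [ 0.69241162 -0.00286799  0.18545662] [0.69629947 0.00755497 0.19460051]
```

View pics/w3.png

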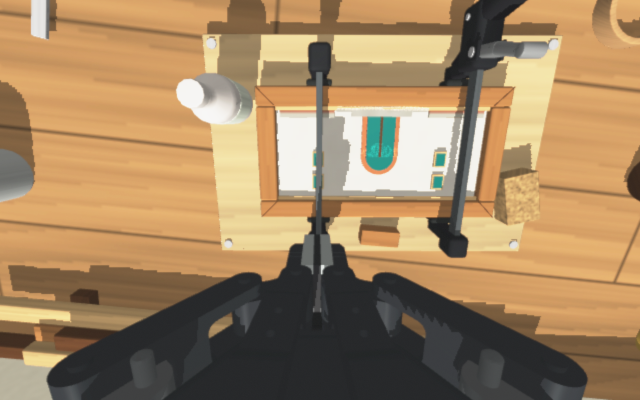

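The right clamp's bar at (319,150) is in line with the fingers at (318,255). I descend and approach along it.

Emit:
servo_tool:
  increments:
    - [0, 0, -30, 0, 0, 0]
    - [0, 0, -35, 0, 0, 0]
    - [0, 1, -30, 0, 0, 0]
    - [0, 0, -20, 0, 0, 0]
    - [0, 0, -15, 0, 0, 0]
    - [0, 0, 0, 0, 0, 0]
    - [10, 1.1, 0, 0, 0, 0]
    - [10, 1.1, 0, 0, 0, 0]
    - [10, 1.1, 0, 0, 0, 0]
    - [8, 0.9, 0, 0, 0, 0]
    - [4, 0.5, 0, 0, 0, 0]
    - [3, 0.4, 0, 0, 0, 0]
    - [3, 0.4, 0, 0, 0, 0]
    - [0, 0, 0, 0, 0, 0]

```text
t: 10.63
tcp_pos: [0.6204, -0.0043, 0.1515]
eef_rot: [[-0.994, -0.112, 0.0], [-0.112, 0.994, -0.0], [-0.0, -0.0, -1.0]]
wrist_force: [0.4, 0.7, 0.3]
gripper_width: 0.0001
gripper_force: 0.0
```

Emit:
servo_tool:
  increments:
    - [3, 0.3, 0, 0, 0, 0]
    - [3, 0.3, 0, 0, 0, 0]
    - [3, 0.3, 0, 0, 0, 0]
    - [2, 0.3, 0, 0, 0, 0]
    - [2, 0.2, 0, 0, 0, 0]
    - [0, 0, 0, 0, 0, 0]

```text
t: 11.13
tcp_pos: [0.6335, -0.003, 0.1512]
eef_rot: [[-0.994, -0.112, 0.0], [-0.112, 0.994, 0.0], [-0.0, 0.0, -1.0]]
wrist_force: [0.2, 0.2, -0.1]
gripper_width: 0.0001
gripper_force: 0.5
```

Emit:
servo_tool:
  increments:
    - [2, 0.2, 0, 0, 0, 0]
    - [2, 0.2, 0, 0, 0, 0]
    - [2, 0.3, 0, 0, 0, 0]
    - [2, 0.2, 0, 0, 0, 0]
    - [2, 0.2, 0, 0, 0, 0]
    - [0, 0, 0, 0, 0, 0]

```text
t: 11.63
tcp_pos: [0.6436, -0.0019, 0.1513]
eef_rot: [[-0.994, -0.112, 0.0], [-0.112, 0.994, 0.0], [-0.0, 0.0, -1.0]]
wrist_force: [-1.3, 0.1, 1.1]
gripper_width: 0.0002
gripper_force: 0.7
```

Emit:
servo_tool:
  increments:
    - [1, 0.1, 0, 0, 0, 0]
    - [1, 0.1, 0, 0, 0, 0]
    - [1, 0.1, 0, 0, 0, 0]
    - [0, 0, 0, 0, 0, 0]

```text
t: 11.97
tcp_pos: [0.6464, -0.0016, 0.1513]
eef_rot: [[-0.994, -0.112, 0.0], [-0.112, 0.994, 0.0], [-0.0, -0.0, -1.0]]
wrist_force: [-2.8, 0.5, 1.0]
gripper_width: 0.0001
gripper_force: 0.7
```

Emit:
servo_tool:
  increments:
    - [1, 0.1, 0, 0, 0, 0]
    - [1, 0.1, 0, 0, 0, 0]
    - [1, 0.1, 0, 0, 0, 0]
    - [0, 0, 0, 0, 0, 0]

```text
t: 12.3
tcp_pos: [0.6471, -0.0014, 0.1511]
eef_rot: [[-0.994, -0.112, -0.004], [-0.112, 0.994, -0.0], [0.004, 0.0, -1.0]]
wrist_force: [-15.7, -2.3, 9.0]
gripper_width: -0.0003
gripper_force: 7.9
```

Firm at about 16 N, so I hold it there.

Emit:
servo_tool:
  increments:
    - [0.3, 0, 0, 0, 0, 0]
    - [0, 0, 0, 0, 0, 0]
    - [0, 0, 0, 0, 0, 0]
    - [0, 0, 0, 0, 0, 0]
    - [0, 0, 0, 0, 0, 0]
    - [0, 0, 0, 0, 0, 0]
    - [0, 0, 0, 0, 0, 0]
    - [0, 0, 0, 0, 0, 0]
    - [0, 0, 0, 0, 0, 0]
    - [0, 0, 0, 0, 0, 0]
    - [0, 0, 0, 0, 0, 0]
    - [0, 0, 0, 0, 0, 0]
    - [0, 0, 0, 0, 0, 0]
    - [0, 0, 0, 0, 0, 0]
    - [0, 0, 0, 0, 0, 0]

```text
t: 13.55
tcp_pos: [0.6472, -0.0014, 0.1511]
eef_rot: [[-0.994, -0.112, -0.005], [-0.112, 0.994, -0.0], [0.005, 0.0, -1.0]]
wrist_force: [-17.6, -1.9, 10.6]
gripper_width: 0.0001
gripper_force: 8.5
```

Run:
```python
from h import *
c=robot.read_camera('side')
cv2.imwrite('pics/s4.png',cv2.resize(c['image'][140:260,280:420],(700,600),interpolation=cv2.INTER_CUBIC)[:,:,::-1])
print(robot.observe()['wrist_force'])
```

```text
[-16.84234529  -2.1372963   10.26098192]
```

View pics/s4.png

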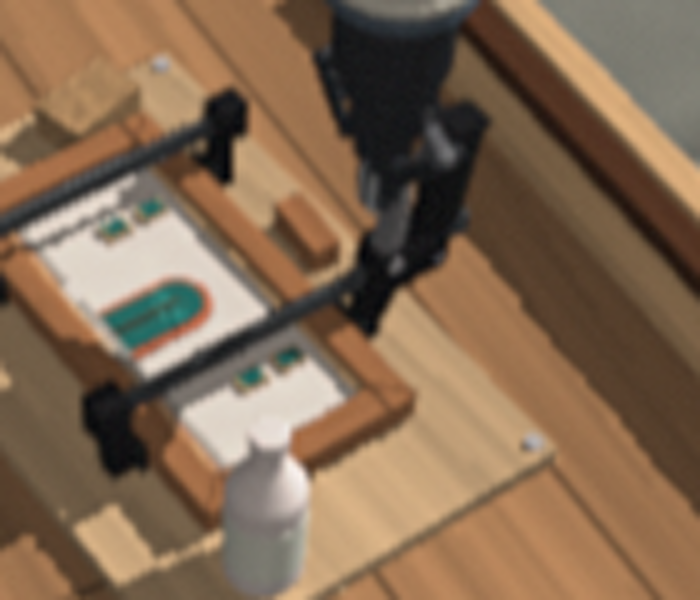

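The crop shows the right trigger leaning in towards the handle (lever from (395,225) to (440,140)), with the fingers in front of it. I release and withdraw.

Emit:
servo_tool:
  increments:
    - [-4, -0.5, 0, 0, 0, 0]
    - [-8, -0.9, 0, 0, 0, 0]
    - [-12, -1.4, 0, 0, 0, 0]
    - [-16, -1.8, 0, 0, 0, 0]
    - [-16, -1.8, 0, 0, 0, 0]
    - [-16, -1.8, 0, 0, 0, 0]
    - [0, 0, 20, 0, 0, 0]
    - [0, 0, 35, 0, 0, 0]
    - [0, 0, 35, 0, 0, 0]
    - [0, 0, 30, 0, 0, 0]
    - [-20, 0, 20, 0, 0, 0]
    - [-30, 0, 0, 0, 0, 0]
    - [-30, 0, 0, 0, 0, 0]
    - [-20, 0, 0, 0, 0, 0]
    - [0, 0, 0, 0, 0, 0]
    - [0, 0, 0, 0, 0, 0]

```text
t: 14.93
tcp_pos: [0.4769, -0.0096, 0.2917]
eef_rot: [[-0.994, -0.112, 0.001], [-0.112, 0.994, -0.0], [-0.001, -0.0, -1.0]]
wrist_force: [0.1, 0.4, 0.7]
gripper_width: 0.0001
gripper_force: 0.0
```

Run:
```python
from h import *
c=robot.read_camera('side'); p=pts(c,np.ones((400,640),bool))
for x0,x1,y0 in [(.61,.67,0),(.4,.45,.148)]:
    m=(p[:,0]>x0)&(p[:,0]<x1)&(abs(p[:,1]-y0)<.02)&(p[:,2]>.14)&(p[:,2]<.18)
    print(m.sum(),p[m].min(0),p[m].max(0))
print([(d['centre'],d['score']) for d in robot.find_in('side','glue')][:1],robot.observe()['tcp_pos'],robot.observe()['wrist_force'])
```

```text
46 [ 0.63425283 -0.01247004  0.14270666] [0.65180353 0.0131275  0.17419222]
57 [0.41404254 0.13417722 0.14049288] [0.4332613  0.16099055 0.17491855]
[([0.4825, -0.1463, 0.1027], 0.77)] [ 0.47825565 -0.00960725  0.29149921] [ 0.96525262  0.40133239 -0.24373013]
```

Both triggers are back out (0.634 and 0.433, as at the start), and the arm is clear.

```bash
python3 -c "
from plant import robot
print(robot.sign_off())"
```

```text
the job is handed in; nothing more can be done
None
```

I pressed the left trigger, then the right, to a firm stop and held each for over a second at about 20 N; both came right out again, the arm is clear, and the job is handed in (no verdict was returned).

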